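Third hand for refitting a saucepan handle

TASK

The saucepan's old handle has snapped off; fit the new black one for me: pick it up, slide its steel end straight onto the tang on the side of the pan, right side up, and press it against the red silicone seal with a steady, gentle push of about 10 N (the seal half squeezed, never bottomed). Finish like that, still gripping the handle and pushing, so that I can drive the long screw in from its free end: do not let go or back off, and leave the old stub and everything else on the worktop where it is.

Things in the scene. Friction and masses are not known exactly. Their poses are not given: they have to be found in the camera images.
- pan: Steel saucepan without handle, 160 mm across, rim 86 mm above the worktop, on a cork mat 184 mm across; heavy, does not move when pushed. Origin on the worktop under its centre; z up, x level from the centre outward along the tang. Bracket, seal and tang stand on its wall at +x; their common axis is level, 62 mm above the worktop, directly above the x axis.
- tang_tip (a point): Free end of the tang: a level round steel pin, 8.6 mm in diameter, tapered over its last 7 mm to 4.4 mm. It lies 135 mm from the pan's origin along the pan's x, 62 mm above the worktop; x axis outward along the tang.
- tang_base (a point): Point on the tang's axis level with the front face of the unpressed seal: 109 mm from the pan's origin along the pan's x, 62 mm above the worktop. From here the tang stands out 26 mm. Fixed to the pan (does not move with the seal); x axis outward along the tang.
- seal (a joint): Squeeze of the red silicone heat-stop seal (ring of 27 mm outer diameter round the root of the tang, standing 11 mm out of its steel cup), in m: 0 free, growing as it is pushed toward the pan, 0.009 bottomed. It springs back with 2 N per mm of squeeze, so 5 mm is 10 N.
- handle: New handle, black, steel ferrule, wire bail, 154 mm long, about 140 g, grey strip on top. Origin on its underside at mid length; z up, x from ferrule to bail. Ferrule x -75 to -39 mm, 22 mm thick, open mouth at x -75: bore 12 mm wide, 33 deep, its axis 11 mm above the underside. Grip x -39 to +59 mm, flat sides, 24 wide (y), 22 high; screw goes in at the +x end.
- handle_mouth (a point): Centre of the bore's mouth, at the handle's x -75 mm, 11 mm above its underside; axes as the handle's.
- old_handle: The old handle, dark brown wood, snapped to a stub about 100 mm long, 24 mm wide, 22 mm high, with a dark ferrule; lies on the worktop near the new one and stays there. Origin on its underside.
- lid: The pan's steel lid, 168 mm across, 46 mm high with a black knob, lying on the worktop; stays there. Origin at the centre of its underside.
- screwdriver: Screwdriver about 200 mm long lying on the worktop for the other person; stays there.
- mug_2: Green and white mug, 86 mm across, 99 mm high; stays where it is. Origin under it.
- glass_1: Drinking glass, 77 mm across, 89 mm high; stays where it is. Origin under its centre.
- tin_1: Food tin, 75 mm across, 58 mm high; stays where it is. Origin under its centre.

How it is judged:
By the outcome, as a careful person would: the job done as asked, in the order asked, and still so for the second after the job is handed in, while the arm keeps its last pose, push and grip.
It also fails if it takes over 45 s, if anything falls off the work surface, if the arm or the gripper's body presses on something with over 40 N, if the wrist force passes 120 N, or if a joint passes its speed limit or range.

ROBOT

A 6-joint arm with a two-finger parallel gripper is mounted at the origin on a cart in front of the work surface, level with it; the furniture and walls round the work are solid. World frame = base frame: x ahead of the robot, y to its left, z up, the work surface at z = 0. Lengths are in m, angles in rad, forces in N, time in s.
With the tool pointing down it reaches from about 0.4 to 0.825 m from the base axis. Payload 7 kg.
Tool frame: the origin (TCP) lies midway between the tips of the shut fingers; the grasp point (between the pads) lies hold_point_z behind it (hold_point_z is the distance from the TCP to the grasp point, in m); z points along the fingers, y is the line along which they close (so a half turn about z gives the same grasp; the last joint's range is limited). The gripper opens to 88 mm and grips with 3 to 60 N. Pads are 19 mm wide; open, the fingers measure 130 mm over their backs; the gripper's body (78 mm by 193 mm) begins 47 mm behind the grasp point.
Start: joints at [1.541, 0.359, 0.012, 0, -1.224, -0.288], TCP at [0.211, 0.641, 0.227] pointing down, gripper open.
Joint ranges: [-3.07, 3.07], [-1.43, 2.12], [-1.02, 1.25], [-3.03, 1.67], [-3.05, -0], [-3.03, 3.03]. Speed limits (rad/s): [2.39, 2.39, 3.01, 3.14, 3.14, 3.14].

INTERFACE

Orientations are given as [roll, pitch, yaw] about the fixed x, y, z axes, in that order (R = Rz(yaw) Ry(pitch) Rx(roll)).
In Python, from station import * gives the robot as it stands.
- The arm moves only by the tool apply_moves, never from a script. Its argument "steps" is a list of rows, each an object with "translation": the shift along the world's x, y, z scaled (see below), a list of three; "rotation": the turn, a rotation vector about the world's x, y, z scaled (see below), a list of three. A call has exactly 10 rows; each row is the pose to reach, as a shift and turn from the pose commanded when the call began; what a row does not reach only later rows make up. The controller multiplies each number of a shift by 250 mm and each number of a turn by 30 degrees. A row lasts 1/12 s, in which the tool goes at most 41.7 mm and 7.16 degrees, less where a joint would pass 70% of its speed; a pose out of reach is approached as far as the arm can. A call with a number of a shift or a turn outside -1 to 1 is refused whole. A call with a gripper value outside its range is refused whole. "jaw" is the closure, from -1 (fully open) to 1 (shut), so that 0 is half open, set as the call begins (left out, the last holds). The fingers move at their own pace and stop on an object; "newtons" is the grip in N (left out, the last holds). Time passes only in rows, so rows that repeat a pose let the fingers close, or fill a call up. It gives the time, the measured TCP pose, the force, the opening and the grip force at its end, in the units of the state.
- get_state(): the state, without advancing time (a new reading comes with each control period).
- grab_frame(name): name is "scene" or "side" or "wrist"; returns the picture (384x512x3 uint8, blue, green, red); there is no depth.
- camera_model(name): a dict with "fx", "fy", "cx", "cy" (pixels), "k1" (the pictures are not rectified: a ray, as slopes to the right and down, at radius r is drawn at 1 + k1 r^2 times it, then the intrinsics apply), "xyz" and "rotation" of the camera in the world. Camera axes: x right, y down, z forward; pixel columns grow to the right and rows downward; lengths in m; the calibration is good to about 2 mm. A picture is of the moment at which its call begins: read the wrist's pose just before it. camera_model takes no time and is no camera call; for the wrist camera it gives the pose at the moment of the call.
- job_done(): hands the job in; it is judged then, once.
The state is a dict: "t": time; "q": joint angles; "qd": joint speeds; "joint_efforts": joint torques, N m; "eef_pos": TCP position; "ee_rot": TCP orientation; "force": force on the tool from outside, world axes, zero at the start; "moment": the same for the moment, N m; "width": finger opening in m; "gripper_force": force on a finger pad.
Only numpy, scipy, OpenCV 4.12 (cv2) and the standard library are available. Lean on these libraries where they do the work, as an engineer would, in place of code of your own. Each camera call takes 0.05 s, during which the arm holds its last target. There are 200 camera calls.

## Working session

There is one attempt and no reset: what is moved stays moved. The work goes in short steps, Python scripts to look and compute and a tool call to move; the robot and the scene stay as the last step left them, time stands still between calls to the robot, and variables do not carry over. Pictures are saved under pics/ and viewed, at most 10 in all, crops included, and the job is handed in when it is done.

Besides the shell and the picture viewer there is one more tool, called after ">>>" as a command line: name --argument value ..., lists and objects as JSON in quotes. apply_moves: Moves the arm, as the interface text tells. Shifts and turns lie within -1 to 1; 1 stands for 250 mm of shift or 30 degrees of turn. Its arguments: {"type":"object","properties":{"steps":{"type":"array"},"jaw":{"type":"number"},"newtons":{"type":"number"}},"required":["steps"]}

```bash
mkdir -p pics; ls; python3 - <<'E'
from station import *
import cv2
print(get_state())
for n in ("scene","side","wrist"):
    m=camera_model(n); print(n,m)
    cv2.imwrite(f"pics/{n}0.png",grab_frame(n))
E
```

```text
pics
{'t': 0.0, 'q': array([ 1.54109254e+00,  3.59389334e-01,  1.11019523e-02, -3.65217928e-04,
       -1.22407741e+00, -2.88085244e-01]), 'qd': array([-7.91921985e-04,  7.66308222e-04, -1.03569654e-04, -6.96107365e-04,
        1.11040396e-04, -6.86862156e-07]), 'joint_efforts': array([-9.65349027e-04, -5.82712734e+01,  2.93055135e+01,  6.99697718e+00,
        6.87709486e-03, -1.58548964e-04]), 'eef_pos': array([0.21079316, 0.64075449, 0.22563713]), 'ee_rot': array([ 3.13999127e+00, -1.16490781e-04, -3.17913310e-01]), 'force': array([ 0.36307105,  0.39271376, -0.34720079]), 'moment': array([-0.00799614,  0.00153094, -0.05310826]), 'gripper_force': 0.0, 'width': 0.08814097474132164}
scene {'fx': 355.682266855418, 'fy': 355.682266855418, 'cx': 253.47090651139916, 'cy': 188.1158968035069, 'k1': 0.025696060073946075, 'xyz': array([-0.03423575, -0.71231398,  0.53043358]), 'rotation': array([-2.01036165,  0.00614942, -0.65947768])}
side {'fx': 469.98368286740794, 'fy': 469.98368286740794, 'cx': 255.55452831589346, 'cy': 186.8673830706814, 'k1': -0.18130965865558868, 'xyz': array([ 0.55827244, -0.96864907,  0.92234293]), 'rotation': array([-2.27359149, -0.01682869,  0.02623804])}
wrist {'fx': 311.87817796465237, 'fy': 311.87817796465237, 'cx': 256.1386596649313, 'cy': 192.30844870332, 'k1': -0.019142741047746516, 'xyz': array([0.2799237 , 0.61747941, 0.38459727]), 'rotation': array([ 2.86569388e+00, -7.50101010e-04, -1.88934532e+00])}
```

View pics/scene0.png

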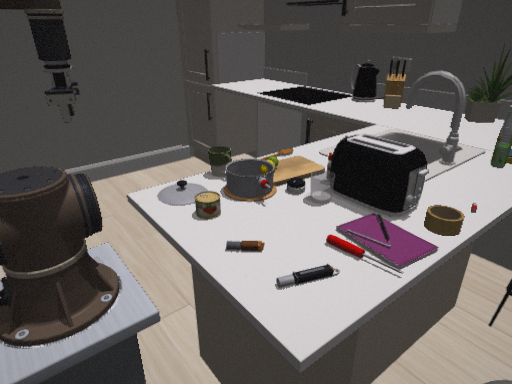

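View pics/side0.png

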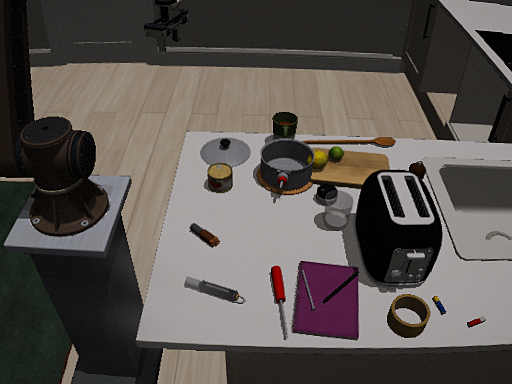

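The scene picture shows the handle at about (308,274) and the pan at (249,178). In the side picture the handle runs from (187,284) to (242,299), and the pan is at (288,165) with its red seal and tang at (281,182), pointing toward the camera.

```bash
cat > h.py <<'E'
from station import *
import numpy as np, cv2
from scipy.spatial.transform import Rotation as R
def rot(m): return R.from_euler('xyz',m['rotation'])
def ray(m,u,v):
    x,y=(u-m['cx'])/m['fx'],(v-m['cy'])/m['fy']; X,Y=x,y
    for _ in range(20):
        k=1+m['k1']*(X*X+Y*Y); X,Y=x/k,y/k
    return rot(m).apply([X,Y,1.])
def onz(m,u,v,z):
    d=ray(m,u,v); return m['xyz']+d*(z-m['xyz'][2])/d[2]
def proj(m,p):
    c=rot(m).inv().apply(np.asarray(p,float)-m['xyz']); x,y=c[...,0]/c[...,2],c[...,1]/c[...,2]
    k=1+m['k1']*(x*x+y*y); return np.stack([m['fx']*x*k+m['cx'],m['fy']*y*k+m['cy']],-1)
def crop(img,u0,v0,u1,v1,s): return cv2.resize(img[v0:v1,u0:u1],None,fx=s,fy=s,interpolation=cv2.INTER_CUBIC)
E
python3 - <<'E'
from h import *
s=cv2.imread('pics/side0.png')
a=crop(s,170,250,270,325,4); b=crop(s,240,130,340,205,4)
c=crop(cv2.imread('pics/scene0.png'),265,245,365,320,4);d=crop(cv2.imread('pics/scene0.png'),210,145,310,220,4)
cv2.imwrite('pics/c1.png',np.vstack([np.hstack([a,b]),np.hstack([c,d])]))
m=camera_model('side');q=camera_model('scene')
for z in(0.022,):
    print(onz(m,187,282,z),onz(m,242,299,z),onz(q,278,280,z),onz(q,338,271,z))
print('pan rim',onz(m,288,157,.086),onz(q,249,171,.086))
E
```

```text
[ 0.38989508 -0.26743408  0.022     ] [ 0.52456882 -0.31128388  0.022     ] [ 0.38098035 -0.25827624  0.022     ] [ 0.50674597 -0.31800252  0.022     ]
pan rim [0.6396876  0.16133536 0.086     ] [0.61186173 0.14940491 0.086     ]
```

View pics/c1.png

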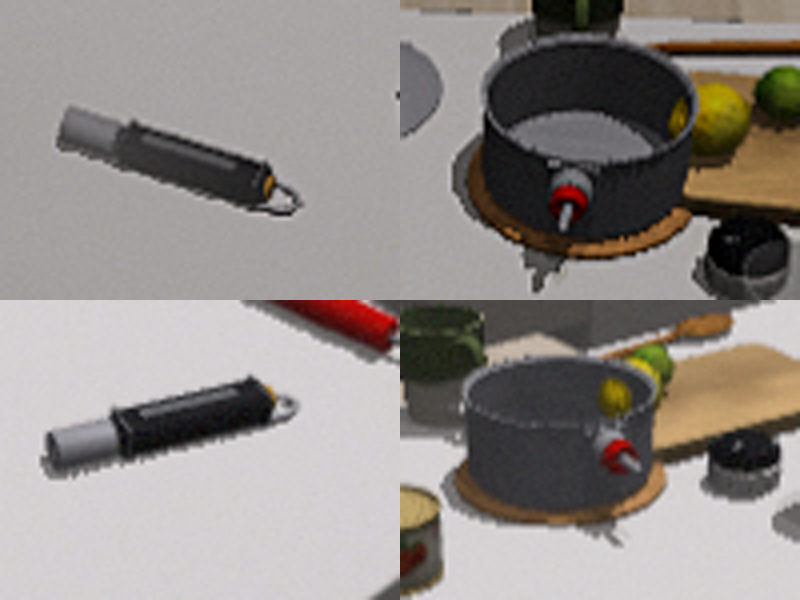

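```bash
python3 - <<'E'
from h import *
import station; print([ (k,getattr(station,k)) for k in dir(station) if 'hold' in k.lower()])
from scipy.optimize import least_squares
m=camera_model('side');q=camera_model('scene')
S=lambda x,y:(240+(x-400)/4,130+y/4); C=lambda x,y:(210+(x-400)/4,145+(y-300)/4)
print('tip',onz(m,*S(563,228),.062),onz(q,*C(640,470),.062))
print('red',onz(m,*S(568,208),.062),onz(q,*C(622,457),.062))
def rimext(mm,c):
    a=np.linspace(0,2*np.pi,200); p=proj(mm,np.stack([c[0]+.08*np.cos(a),c[1]+.08*np.sin(a),0*a+.086],-1))
    return np.array([p[:,0].min(),p[:,0].max(),p[:,1].min(),p[:,1].max()])
obs=[np.array([S(483,85)[0],S(698,85)[0],S(590,37)[1],S(590,165)[1]]),np.array([C(461,0)[0],C(658,0)[0],C(0,357)[1],C(0,433)[1]])]
for k in ((0,),(1,),(0,1)):
    r=least_squares(lambda c:np.concatenate([rimext((m,q)[i],c)-obs[i] for i in k]),[.63,.16]);print(k,r.x,r.fun)
H=lambda x,y:(170+x/4,250+y/4); G=lambda x,y:(265+x/4,245+(y-300)/4)
print('strip',onz(m,*H(138,130),.022),onz(m,*H(236,164),.022),onz(q,*G(140,413),.022),onz(q,*G(240,389),.022))
print('toaster top',onz(m,405,185,.18))
E
```

```text
[('hold_point_z', 0.0188)]
tip [0.61754234 0.04989823 0.062     ] [0.61672846 0.04830944 0.062     ]
red [0.62146915 0.07232064 0.062     ] [0.62125994 0.07572841 0.062     ]
(0,) [0.63891785 0.17346178] [ 0.29768914 -0.30100822  0.23800449 -0.15847632]
(1,) [0.62815799 0.16603132] [ 0.5572163  -0.55584585  0.59461771 -0.30503799]
(0, 1) [0.63662836 0.1734186 ] [-0.46413406 -1.05847306  0.2231135  -0.17333207  1.43770777 -0.07886663
 -0.50428094 -1.70600279]
strip [ 0.43223059 -0.26676715  0.022     ] [ 0.49277094 -0.28937559  0.022     ] [ 0.43440484 -0.27135364  0.022     ] [ 0.49401515 -0.29111176  0.022     ]
toaster top [ 0.92464231 -0.06745366  0.18      ]
```

>>> apply_moves --steps '[{"translation": [0.06, -0.09, 0.02], "rotation": [0, 0, -0.09]}, {"translation": [0.12, -0.19, 0.04], "rotation": [0, 0, -0.18]}, {"translation": [0.18, -0.28, 0.06], "rotation": [0, 0, -0.27]}, {"translation": [0.24, -0.38, 0.08], "rotation": [0, 0, -0.36]}, {"translation": [0.3, -0.47, 0.1], "rotation": [0, 0, -0.45]}, {"translation": [0.36, -0.56, 0.1], "rotation": [0, 0, -0.54]}, {"translation": [0.42, -0.66, 0.1], "rotation": [0, 0, -0.63]}, {"translation": [0.48, -0.75, 0.1], "rotation": [0, 0, -0.72]}, {"translation": [0.54, -0.85, 0.1], "rotation": [0, 0, -0.81]}, {"translation": [0.6, -0.94, 0.1], "rotation": [0, 0, -0.9]}]' --jaw -1

```text
t: 0.98
eef_pos: [0.3613, 0.4046, 0.2515]
ee_rot: [3.141, 0.0, -0.791]
force: [0.9, -0.0, -0.9]
width: 0.0878
gripper_force: 0.0
```

>>> apply_moves --steps '[{"translation": [0.06, -0.09, 0], "rotation": [0, 0, -0.09]}, {"translation": [0.12, -0.19, 0], "rotation": [0, 0, -0.18]}, {"translation": [0.18, -0.28, 0], "rotation": [0, 0, -0.27]}, {"translation": [0.24, -0.38, 0], "rotation": [0, 0, -0.36]}, {"translation": [0.3, -0.47, 0], "rotation": [0, 0, -0.45]}, {"translation": [0.36, -0.56, 0], "rotation": [0, 0, -0.54]}, {"translation": [0.42, -0.66, 0], "rotation": [0, 0, -0.63]}, {"translation": [0.48, -0.75, 0], "rotation": [0, 0, -0.72]}, {"translation": [0.54, -0.85, 0], "rotation": [0, 0, -0.81]}, {"translation": [0.6, -0.94, 0], "rotation": [0, 0, -0.9]}]'

```text
t: 1.82
eef_pos: [0.5113, 0.1697, 0.2515]
ee_rot: [3.141, 0.0, -1.263]
force: [0.1, 0.1, -0.7]
width: 0.0876
gripper_force: 0.0
```

>>> apply_moves --steps '[{"translation": [0.04, -0.1, 0], "rotation": [0, 0, -0.1]}, {"translation": [0.08, -0.2, 0], "rotation": [0, 0, -0.2]}, {"translation": [0.13, -0.3, 0], "rotation": [0, 0, -0.3]}, {"translation": [0.18, -0.4, -0.04], "rotation": [0, 0, -0.4]}, {"translation": [0.23, -0.5, -0.08], "rotation": [0, 0, -0.5]}, {"translation": [0.28, -0.6, -0.12], "rotation": [0, 0, -0.6]}, {"translation": [0.33, -0.7, -0.16], "rotation": [0, 0, -0.7]}, {"translation": [0.37, -0.82, -0.2], "rotation": [0, 0, -0.8]}, {"translation": [0.37, -0.82, -0.2], "rotation": [0, 0, -0.9]}, {"translation": [0.37, -0.82, -0.2], "rotation": [0, 0, -0.9]}]'

```text
t: 2.65
eef_pos: [0.603, -0.0356, 0.2001]
ee_rot: [3.139, -0.001, -1.737]
force: [-0.6, 0.9, -0.3]
width: 0.0874
gripper_force: 0.0
```

```bash
cat > look.py <<'E'
from h import *
import sys,pickle
n=sys.argv[1]; s=get_state(); m=camera_model('wrist'); im=grab_frame('wrist')
pickle.dump((s,m),open(f'pics/{n}.pkl','wb')); cv2.imwrite(f'pics/{n}_raw.png',im)
print(s['t'],s['eef_pos'],s['ee_rot'],s['q'],s['force'],s['width'],s['gripper_force'])
cv2.imwrite(f'pics/{n}.png',cv2.resize(im,(768,576),interpolation=cv2.INTER_CUBIC))
E
python3 look.py w1
```

```text
2.65 [ 0.60304597 -0.03555644  0.20009705] [ 3.13914033e+00 -9.20740176e-04 -1.73675246e+00] [ 2.64076950e-01  2.62941919e-01 -1.86819487e-01 -2.05693092e-04
 -1.12364783e+00 -4.29945024e-01] [-0.58329585  0.86468345 -0.2992833 ] 0.08743188782767887 0.0
```

View pics/w1.png

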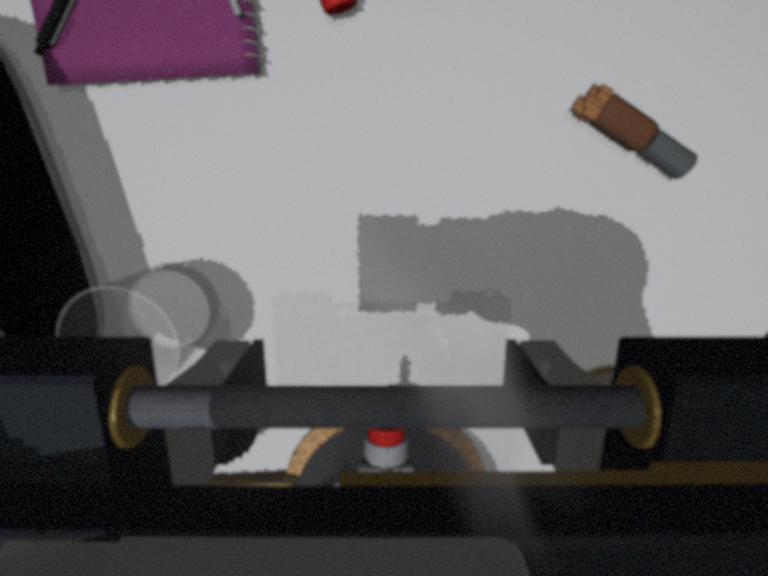

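The wrist picture shows the red seal at about (386,437), but the gripper hides the tang. I'll move the tool toward the pan by 100 mm.

>>> apply_moves --steps '[{"translation": [0.01, 0.06, 0], "rotation": [0, 0, 0]}, {"translation": [0.02, 0.13, 0], "rotation": [0, 0, 0]}, {"translation": [0.03, 0.2, 0], "rotation": [0, 0, 0]}, {"translation": [0.04, 0.28, 0], "rotation": [0, 0, 0]}, {"translation": [0.05, 0.34, 0], "rotation": [0, 0, 0]}, {"translation": [0.065, 0.39, 0], "rotation": [0, 0, 0]}, {"translation": [0.065, 0.4, 0], "rotation": [0, 0, 0]}, {"translation": [0.065, 0.4, 0], "rotation": [0, 0, 0]}, {"translation": [0.065, 0.4, 0], "rotation": [0, 0, 0]}, {"translation": [0.065, 0.4, 0], "rotation": [0, 0, 0]}]'

```text
t: 3.53
eef_pos: [0.6195, 0.0657, 0.2016]
ee_rot: [3.141, -0.0, -1.732]
force: [0.1, 0.3, -0.1]
width: 0.0874
gripper_force: 0.0
```

```bash
python3 look.py w2; python3 - <<'E'
from h import *
im=cv2.imread('pics/w2_raw.png'); cv2.imwrite('pics/w2c.png',crop(im,190,130,320,228,6))
E
```

```text
3.5333 [0.61951059 0.06574971 0.20157514] [ 3.14146268e+00 -1.09415866e-04 -1.73158535e+00] [ 4.18702530e-01  2.90725125e-01 -1.44694808e-01  2.24725104e-05
 -1.13554507e+00 -5.79501039e-01] [ 0.09343898  0.3196676  -0.11490932] 0.0874348541545033 0.0
```

View pics/w2c.png

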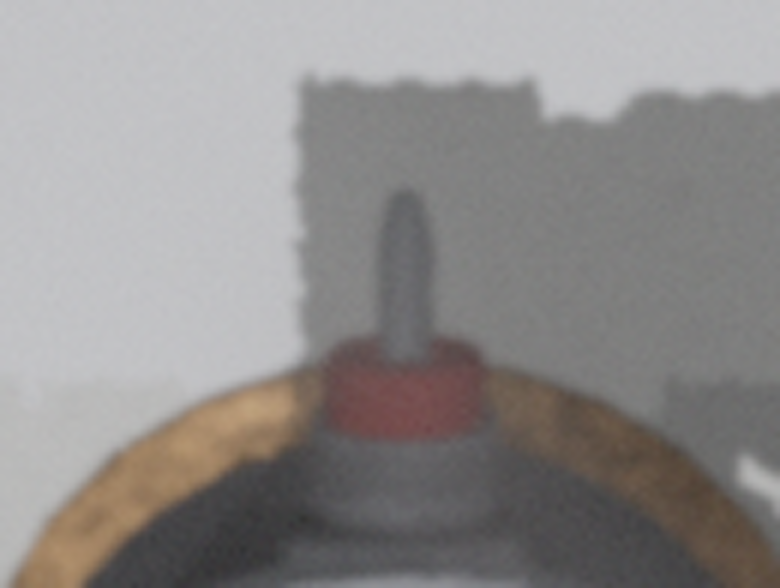

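The crop shows the tang tip at (406,190), its root at (406,355), and the red seal spanning x 324–486.

```bash
python3 - <<'E'
from h import *
import pickle
s,m=pickle.load(open('pics/w2.pkl','rb'))
P=lambda x,y:(190+(x+.5)/6-.5,130+(y+.5)/6-.5)
t=onz(m,*P(406,191),.062); b=onz(m,*P(406,355),.062); c=onz(m,*P(405,400),.067)
Rt=R.from_euler('xyz',s['ee_rot'])
for n,p in(('tip',t),('root',b),('seal',c)): print(n,p,'tool',Rt.inv().apply(p-s['eef_pos']))
d=t-b; print(np.degrees(np.arctan2(d[1],d[0])),np.linalg.norm(d),np.degrees(s['ee_rot'][2]))
# compare pan centre fit
d/=np.linalg.norm(d); print('centre',t-.135*d)
print(m)
E
```

```text
tip [0.61458479 0.04577715 0.062     ] tool [0.02048827 0.00164657 0.1395776 ]
root [0.61896305 0.07281974 0.062     ] tool [-0.00690646  0.00165422  0.1395746 ]
seal [0.62015068 0.07898058 0.067     ] tool [-0.01317742  0.0014689   0.13457389]
-99.19652833189824 0.02739473060889988 -99.21253256161637
centre [0.63616068 0.17904185 0.062     ]
{'fx': 311.87817796465237, 'fy': 311.87817796465237, 'cx': 256.1386596649313, 'cy': 192.30844870332, 'k1': -0.019142741047746516, 'xyz': array([ 0.60749466, -0.00706642,  0.36045441]), 'rotation': array([ 2.86613562e+00, -1.41571478e-03,  2.98012103e+00])}
```

>>> apply_moves --steps '[{"translation": [-0.04, -0.06, 0], "rotation": [0, 0, 0.09]}, {"translation": [-0.08, -0.12, 0], "rotation": [0, 0, 0.19]}, {"translation": [-0.12, -0.18, 0], "rotation": [0, 0, 0.28]}, {"translation": [-0.16, -0.24, 0], "rotation": [0, 0, 0.38]}, {"translation": [-0.2, -0.3, 0], "rotation": [0, 0, 0.47]}, {"translation": [-0.24, -0.36, 0], "rotation": [0, 0, 0.57]}, {"translation": [-0.28, -0.42, 0], "rotation": [0, 0, 0.66]}, {"translation": [-0.32, -0.48, 0], "rotation": [0, 0, 0.76]}, {"translation": [-0.36, -0.54, 0], "rotation": [0, 0, 0.85]}, {"translation": [-0.4, -0.6, 0], "rotation": [0, 0, 0.95]}]'

```text
t: 4.42
eef_pos: [0.5189, -0.0852, 0.2017]
ee_rot: [-3.141, -0.0, -1.233]
force: [0.1, 0.5, -0.1]
width: 0.0874
gripper_force: 0.0
```

>>> apply_moves --steps '[{"translation": [-0.04, -0.06, -0.01], "rotation": [0, 0, 0.09]}, {"translation": [-0.08, -0.12, -0.02], "rotation": [0, 0, 0.19]}, {"translation": [-0.12, -0.18, -0.03], "rotation": [0, 0, 0.28]}, {"translation": [-0.16, -0.24, -0.04], "rotation": [0, 0, 0.38]}, {"translation": [-0.2, -0.3, -0.05], "rotation": [0, 0, 0.47]}, {"translation": [-0.24, -0.36, -0.06], "rotation": [0, 0, 0.57]}, {"translation": [-0.28, -0.42, -0.07], "rotation": [0, 0, 0.66]}, {"translation": [-0.32, -0.48, -0.08], "rotation": [0, 0, 0.76]}, {"translation": [-0.36, -0.54, -0.09], "rotation": [0, 0, 0.85]}, {"translation": [-0.4, -0.6, -0.1], "rotation": [0, 0, 0.95]}]'

```text
t: 5.25
eef_pos: [0.4187, -0.235, 0.1767]
ee_rot: [-3.141, -0.0, -0.735]
force: [0.7, -0.3, 0.8]
width: 0.0876
gripper_force: 0.0
```

>>> apply_moves --steps '[{"translation": [-0.03, -0.02, -0.02], "rotation": [0, 0, 0.1]}, {"translation": [-0.06, -0.04, -0.05], "rotation": [0, 0, 0.2]}, {"translation": [-0.09, -0.06, -0.08], "rotation": [0, 0, 0.3]}, {"translation": [-0.12, -0.08, -0.1], "rotation": [0, 0, 0.4]}, {"translation": [-0.12, -0.08, -0.1], "rotation": [0, 0, 0.5]}, {"translation": [-0.12, -0.08, -0.1], "rotation": [0, 0, 0.6]}, {"translation": [-0.12, -0.08, -0.1], "rotation": [0, 0, 0.7]}, {"translation": [-0.12, -0.08, -0.1], "rotation": [0, 0, 0.72]}, {"translation": [-0.12, -0.08, -0.1], "rotation": [0, 0, 0.72]}, {"translation": [-0.12, -0.08, -0.1], "rotation": [0, 0, 0.72]}]'

```text
t: 6.08
eef_pos: [0.3895, -0.254, 0.1517]
ee_rot: [-3.142, -0.0, -0.362]
force: [-0.9, -0.3, -0.6]
width: 0.0877
gripper_force: 0.0
```

```bash
python3 look.py w3
```

```text
6.0833 [ 0.38951147 -0.25404197  0.15167722] [-3.14152304e+00 -2.61841115e-04 -3.61739955e-01] [-1.52802981e-01  7.63876140e-02 -5.42438571e-01 -1.69338175e-05
 -9.51699556e-01  1.36186919e+00] [-0.93171098 -0.29071628 -0.56504875] 0.08769706517724273 0.0
```

View pics/w3.png

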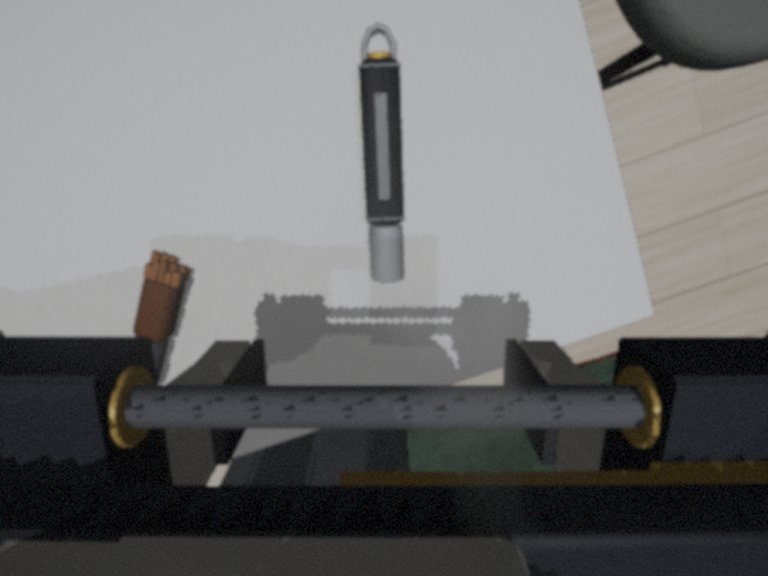

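The handle lies upright, grey strip up: its grip runs from (379.5,64) to (386,218), and the ferrule mouth is at (387.5,282).

```bash
python3 - <<'E'
from h import *
import pickle
s,m=pickle.load(open('pics/w3.pkl','rb'))
im=cv2.imread('pics/w3_raw.png'); cv2.imwrite('pics/w3c.png',np.hstack([crop(im,230,20,290,120,6)[:600],crop(im,230,100,290,200,6)]))
P=lambda x,y:((x+.5)/1.5-.5,(y+.5)/1.5-.5)
Rt=R.from_euler('xyz',s['ee_rot']);p={}
for n,x,y,z in(('gb',379.5,64,.022),('gf',386,218,.022),('mouth',387.5,282,.011),('mouthtop',387.5,280,.022),('s0',380,93,.022),('s1',384.3,200,.022)):
    p[n]=onz(m,*P(x,y),z); print(n,p[n],Rt.inv().apply(p[n]-s['eef_pos']))
for a,b in(('gf','gb'),('s1','s0'),('mouthtop','gb')):
    d=p[b]-p[a]; print(a,b,np.linalg.norm(d),np.degrees(np.arctan2(d[1],d[0])))
E
```

```text
gb [ 0.50587422 -0.29574032  0.022     ] [ 0.12355521 -0.00217226  0.12970972]
gf [ 0.42308535 -0.26836874  0.022     ] [0.03643737 0.00152674 0.12968665]
mouth [ 0.38186028 -0.25387178  0.011     ] [-0.00725309  0.00255839  0.14067514]
mouthtop [ 0.38587157 -0.25531931  0.022     ] [-0.00298624  0.00249187  0.12967626]
s0 [ 0.49141146 -0.29051976  0.022     ] [ 0.10818088 -0.00193656  0.12970568]
s1 [ 0.43367764 -0.27126778  0.022     ] [0.04737014 0.00048953 0.12968959]
gf gb 0.08719633444599258 -18.29486984245516
s1 s0 0.06085911662048808 -18.441527593941448
mouthtop gb 0.12662738029192988 -18.615290503069673
```

View pics/w3c.png

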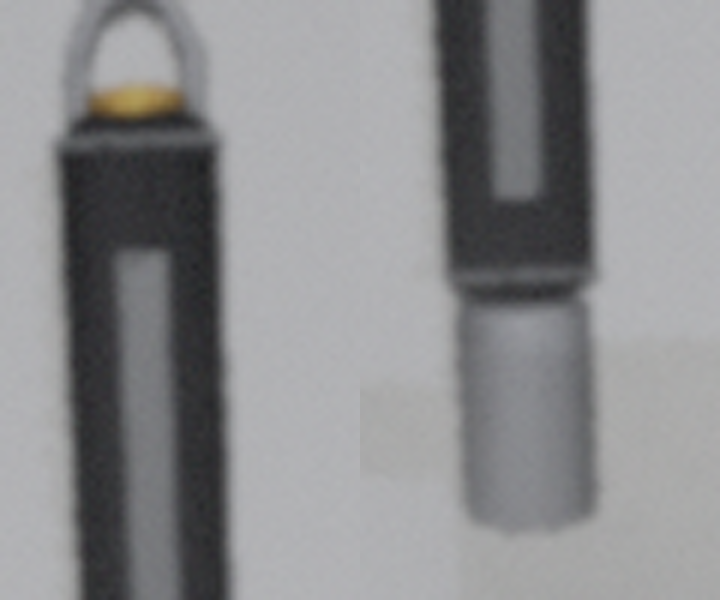

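>>> apply_moves --steps '[{"translation": [0.04, -0.015, 0], "rotation": [0, 0, 0.04]}, {"translation": [0.1, -0.04, 0], "rotation": [0, 0, 0.078]}, {"translation": [0.18, -0.07, -0.04], "rotation": [0, 0, 0.078]}, {"translation": [0.24, -0.09, -0.08], "rotation": [0, 0, 0.078]}, {"translation": [0.262, -0.1, -0.15], "rotation": [0, 0, 0.078]}, {"translation": [0.262, -0.1, -0.24], "rotation": [0, 0, 0.078]}, {"translation": [0.262, -0.1, -0.32], "rotation": [0, 0, 0.078]}, {"translation": [0.262, -0.1, -0.4], "rotation": [0, 0, 0.078]}, {"translation": [0.262, -0.1, -0.44], "rotation": [0, 0, 0.078]}, {"translation": [0.262, -0.1, -0.46], "rotation": [0, 0, 0.078]}]'

```text
t: 6.97
eef_pos: [0.4543, -0.2786, 0.035]
ee_rot: [3.141, 0.003, -0.32]
force: [0.1, -0.1, -0.3]
width: 0.0876
gripper_force: 0.0
```

>>> apply_moves --steps '[{"translation": [0, 0, -0.02], "rotation": [0, 0, 0]}, {"translation": [0, 0, -0.04], "rotation": [0, 0, 0]}, {"translation": [0, 0, -0.06], "rotation": [0, 0, 0]}, {"translation": [0, 0, -0.08], "rotation": [0, 0, 0]}, {"translation": [0, 0, -0.1], "rotation": [0, 0, 0]}, {"translation": [0, 0, -0.12], "rotation": [0, 0, 0]}, {"translation": [0, 0, -0.13], "rotation": [0, 0, 0]}, {"translation": [0, 0, -0.135], "rotation": [0, 0, 0]}, {"translation": [0, 0, -0.135], "rotation": [0, 0, 0]}, {"translation": [0, 0, -0.135], "rotation": [0, 0, 0]}]'

```text
t: 7.8
eef_pos: [0.4553, -0.2788, 0.0029]
ee_rot: [3.142, -0.0, -0.319]
force: [0.7, 0.3, -0.1]
width: 0.0872
gripper_force: 0.0
```

>>> apply_moves --steps '[{"translation": [0, 0, 0], "rotation": [0, 0, 0]}, {"translation": [0, 0, 0], "rotation": [0, 0, 0]}, {"translation": [0, 0, 0], "rotation": [0, 0, 0]}, {"translation": [0, 0, 0], "rotation": [0, 0, 0]}, {"translation": [0, 0, 0], "rotation": [0, 0, 0]}, {"translation": [0, 0, 0], "rotation": [0, 0, 0]}, {"translation": [0, 0, 0], "rotation": [0, 0, 0]}, {"translation": [0, 0, 0], "rotation": [0, 0, 0]}, {"translation": [0, 0, 0], "rotation": [0, 0, 0]}, {"translation": [0, 0, 0], "rotation": [0, 0, 0]}]' --jaw 1 --newtons 45

```text
t: 8.63
eef_pos: [0.4552, -0.2788, 0.0028]
ee_rot: [-3.142, 0.0, -0.319]
force: [0.1, -1.0, 0.9]
width: 0.0268
gripper_force: 0.0
```

>>> apply_moves --steps '[{"translation": [0, 0, 0], "rotation": [0, 0, 0]}, {"translation": [0, 0, 0], "rotation": [0, 0, 0]}, {"translation": [0, 0, 0], "rotation": [0, 0, 0]}, {"translation": [0, 0, 0], "rotation": [0, 0, 0]}, {"translation": [0, 0, 0], "rotation": [0, 0, 0]}, {"translation": [0, 0, 0.01], "rotation": [0, 0, 0]}, {"translation": [0, 0, 0.04], "rotation": [0, 0, 0]}, {"translation": [0, 0, 0.1], "rotation": [0, 0, 0]}, {"translation": [0, 0, 0.15], "rotation": [0, 0, 0]}, {"translation": [0, 0, 0.2], "rotation": [0, 0, 0]}]'

```text
t: 9.47
eef_pos: [0.4551, -0.2788, 0.0539]
ee_rot: [3.142, -0.0, -0.319]
force: [-0.2, 0.4, -1.0]
width: 0.024
gripper_force: 45.0
```

>>> apply_moves --steps '[{"translation": [0, 0, 0.05], "rotation": [0, 0, 0]}, {"translation": [0, 0, 0.1], "rotation": [0, 0, 0]}, {"translation": [0, 0, 0.15], "rotation": [0, 0, 0]}, {"translation": [0, 0, 0.2], "rotation": [0, 0, 0]}, {"translation": [0, 0, 0.2], "rotation": [0, 0, 0]}, {"translation": [0, 0, 0.2], "rotation": [0, 0, 0]}, {"translation": [0, 0, 0.2], "rotation": [0, 0, 0]}, {"translation": [0, 0, 0.2], "rotation": [0, 0, 0]}, {"translation": [0, 0, 0.2], "rotation": [0, 0, 0]}, {"translation": [0, 0, 0.2], "rotation": [0, 0, 0]}]'

```text
t: 10.3
eef_pos: [0.4548, -0.2787, 0.1022]
ee_rot: [3.141, 0.001, -0.319]
force: [-0.3, 0.3, -0.2]
width: 0.0237
gripper_force: 45.0
```

```bash
python3 look.py w4; python3 - <<'E'
from h import *
s=grab_frame('side'); cv2.imwrite('pics/side4_raw.png',s)
im=cv2.imread('pics/w4_raw.png'); cv2.imwrite('pics/w4c.png',np.hstack([crop(im,200,90,320,290,3),crop(s,170,210,270,360,4)]))
E
```

```text
10.3 [ 0.45482482 -0.27874922  0.10217075] [ 3.14145984e+00  1.24240886e-03 -3.18881106e-01] [-1.82075807e-01  2.46102828e-01 -4.63511794e-01 -4.98555202e-05
 -8.62430620e-01  1.43402357e+00] [-0.29887346  0.33341803 -0.19775629] 0.023741235205059445 44.999300837516785
```

View pics/w4c.png

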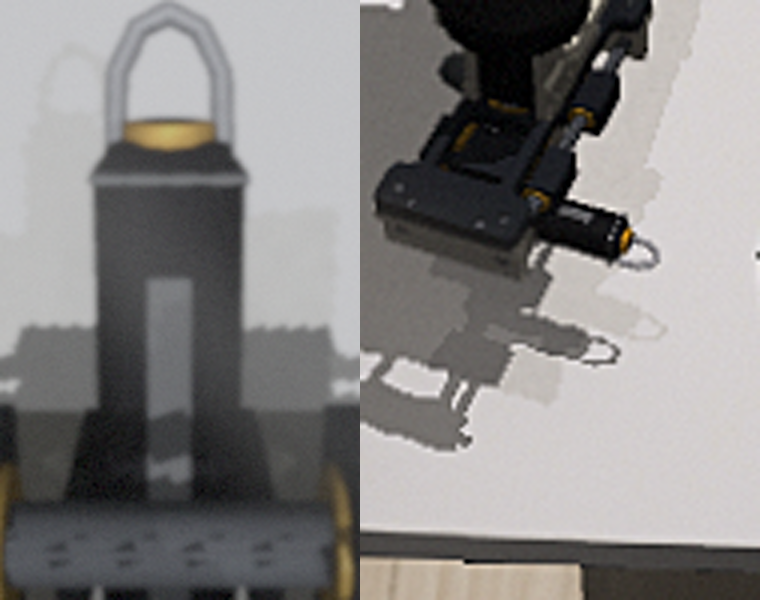

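The gripped handle points straight along the tool, with its collar at (169,180) and the strip at x 147–193. It looks level in the side view.

```bash
python3 - <<'E'
from h import *
import pickle
s,m=pickle.load(open('pics/w4.pkl','rb'))
P=lambda x,y:(200+(x+.5)/3-.5,90+(y+.5)/3-.5)
Rt=R.from_euler('xyz',s['ee_rot'])
z=s['eef_pos'][2]+.019
for x,y in((169,181),(169.5,280),(170,480)):
    p=onz(m,*P(x,y),z); print(p,Rt.inv().apply(p-s['eef_pos']))
w=onz(m,*P(92,181),z)-onz(m,*P(246,181),z); print(np.linalg.norm(w))
s3,m3=pickle.load(open('pics/w3.pkl','rb'))
w=onz(m3,*[a/1.5 for a in(360,65)],.022)-onz(m3,*[a/1.5 for a in(399,62)],.022); print(np.linalg.norm(w))
E
```

```text
[ 0.50506832 -0.29594546  0.12117075] [ 0.05307801  0.00058031 -0.01906588]
[ 0.49054702 -0.29121985  0.12117075] [ 0.03780729  0.00064541 -0.0190469 ]
[ 0.45841662 -0.28067584  0.12117075] [ 0.00399112  0.00070597 -0.01900488]
0.023041896320641218
0.022152800842487604
```

>>> apply_moves --steps '[{"translation": [0.02, 0.03, 0], "rotation": [0, 0, -0.09]}, {"translation": [0.04, 0.06, 0], "rotation": [0, 0, -0.18]}, {"translation": [0.06, 0.08, 0], "rotation": [0, 0, -0.27]}, {"translation": [0.08, 0.11, 0], "rotation": [0, 0, -0.36]}, {"translation": [0.1, 0.14, 0], "rotation": [0, 0, -0.45]}, {"translation": [0.12, 0.17, 0], "rotation": [0, 0, -0.54]}, {"translation": [0.14, 0.2, 0], "rotation": [0, 0, -0.63]}, {"translation": [0.16, 0.22, 0], "rotation": [0, 0, -0.72]}, {"translation": [0.18, 0.25, 0], "rotation": [0, 0, -0.81]}, {"translation": [0.194, 0.278, 0], "rotation": [0, 0, -0.9]}]'

```text
t: 11.23
eef_pos: [0.504, -0.209, 0.1026]
ee_rot: [3.141, 0.0, -0.792]
force: [-0.9, -0.1, -0.5]
width: 0.0238
gripper_force: 45.0
```

>>> apply_moves --steps '[{"translation": [0.02, 0.03, 0], "rotation": [0, 0, -0.09]}, {"translation": [0.04, 0.06, 0], "rotation": [0, 0, -0.18]}, {"translation": [0.06, 0.08, 0], "rotation": [0, 0, -0.27]}, {"translation": [0.08, 0.11, 0], "rotation": [0, 0, -0.36]}, {"translation": [0.1, 0.14, 0], "rotation": [0, 0, -0.45]}, {"translation": [0.12, 0.17, 0], "rotation": [0, 0, -0.54]}, {"translation": [0.14, 0.2, 0], "rotation": [0, 0, -0.63]}, {"translation": [0.16, 0.22, 0], "rotation": [0, 0, -0.72]}, {"translation": [0.18, 0.25, 0], "rotation": [0, 0, -0.81]}, {"translation": [0.194, 0.278, 0], "rotation": [0, 0, -0.9]}]'

```text
t: 12.07
eef_pos: [0.5525, -0.1395, 0.1025]
ee_rot: [3.141, 0.0, -1.264]
force: [0.3, -0.3, -1.1]
width: 0.0235
gripper_force: 45.0
```

>>> apply_moves --steps '[{"translation": [0.02, 0.03, 0], "rotation": [0, 0, -0.09]}, {"translation": [0.04, 0.06, 0], "rotation": [0, 0, -0.18]}, {"translation": [0.06, 0.08, 0], "rotation": [0, 0, -0.27]}, {"translation": [0.08, 0.11, 0], "rotation": [0, 0, -0.36]}, {"translation": [0.1, 0.14, 0], "rotation": [0, 0, -0.45]}, {"translation": [0.12, 0.17, 0], "rotation": [0, 0, -0.54]}, {"translation": [0.14, 0.2, 0], "rotation": [0, 0, -0.63]}, {"translation": [0.16, 0.22, 0], "rotation": [0, 0, -0.72]}, {"translation": [0.18, 0.25, 0], "rotation": [0, 0, -0.81]}, {"translation": [0.194, 0.278, 0], "rotation": [0, 0, -0.9]}]'

```text
t: 12.9
eef_pos: [0.601, -0.07, 0.1025]
ee_rot: [3.141, -0.0, -1.735]
force: [0.3, 0.3, -1.5]
width: 0.0237
gripper_force: 45.0
```

```bash
python3 - <<'E'
from h import *
m=camera_model('side')
print('glass rim',onz(m,338,198,.089),'glass base',onz(m,336,224,0.),'jar',onz(m,326,195,.03))
s=get_state(); print(s['t'],s['eef_pos'],np.degrees(s['ee_rot']),s['force'],s['width'])
E
```

```text
glass rim [ 0.76981771 -0.02086849  0.089     ] glass base [ 0.77500105 -0.03034138  0.        ] jar [0.75089091 0.05789092 0.03      ]
12.9 [ 0.60099911 -0.07000006  0.10248444] [ 1.79977621e+02 -1.32248589e-02 -9.93992056e+01] [ 0.32448964  0.33740676 -1.47093015] 0.023705221114319375
```

>>> apply_moves --steps '[{"translation": [-0.009, 0, -0.02], "rotation": [0, 0, 0]}, {"translation": [-0.018, 0, -0.06], "rotation": [0, 0, 0]}, {"translation": [-0.018, 0, -0.1], "rotation": [0, 0, 0]}, {"translation": [-0.018, 0, -0.14], "rotation": [0, 0, 0]}, {"translation": [-0.018, 0, -0.18], "rotation": [0, 0, 0]}, {"translation": [-0.018, 0, -0.195], "rotation": [0, 0, 0]}, {"translation": [-0.013, 0.03, -0.195], "rotation": [0, 0, 0]}, {"translation": [-0.006, 0.07, -0.195], "rotation": [0, 0, 0]}, {"translation": [0.001, 0.118, -0.195], "rotation": [0, 0, 0]}, {"translation": [0.001, 0.118, -0.195], "rotation": [0, 0, 0]}]'

```text
t: 13.73
eef_pos: [0.6022, -0.0384, 0.0548]
ee_rot: [-3.14, 0.001, -1.731]
force: [0.1, 0.0, -0.6]
width: 0.0234
gripper_force: 45.0
```

```bash
python3 look.py w5; python3 - <<'E'
from h import *
s=grab_frame('side'); c=grab_frame('scene'); w=cv2.imread('pics/w5_raw.png')
cv2.imwrite('pics/v5.png',np.hstack([crop(s,255,150,305,250,6)[:600],crop(c,235,160,310,260,6)[:600]]))
E
```

```text
13.7333 [ 0.60221727 -0.0384045   0.05476656] [-3.13981918e+00  6.70931587e-04 -1.73092263e+00] [ 2.59842150e-01  4.02308798e-01 -3.58281460e-01  1.52772731e-04
 -8.08313152e-01 -4.20074469e-01] [ 0.14683357  0.01036392 -0.59573272] 0.02339447209850349 44.99964952468872
```

View pics/v5.png

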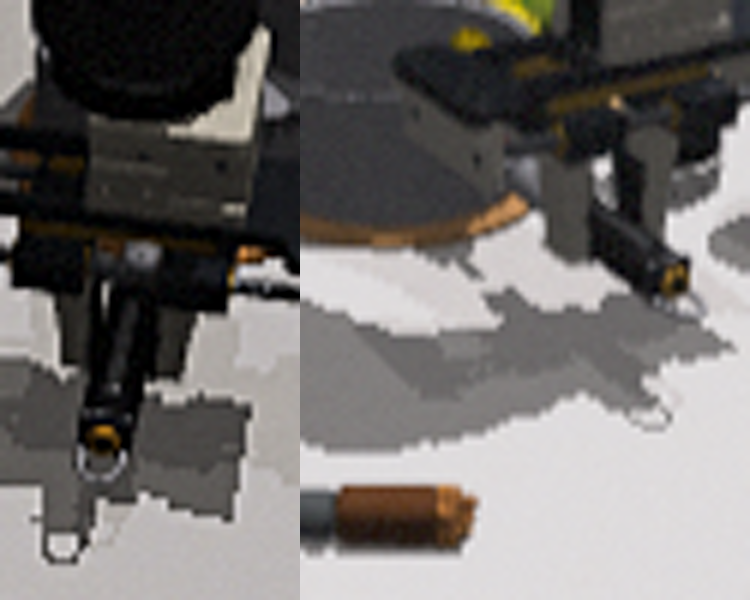

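>>> apply_moves --steps '[{"translation": [-0.002, 0, 0], "rotation": [0, 0, 0]}, {"translation": [-0.001, 0.01, 0], "rotation": [0, 0, 0]}, {"translation": [0, 0.02, 0], "rotation": [0, 0, 0]}, {"translation": [0.002, 0.03, 0], "rotation": [0, 0, 0]}, {"translation": [0.004, 0.04, 0], "rotation": [0, 0, 0]}, {"translation": [0.006, 0.05, 0], "rotation": [0, 0, 0]}, {"translation": [0.008, 0.06, 0], "rotation": [0, 0, 0]}, {"translation": [0.0095, 0.07, 0], "rotation": [0, 0, 0]}, {"translation": [0.011, 0.08, 0], "rotation": [0, 0, 0]}, {"translation": [0.011, 0.08, 0], "rotation": [0, 0, 0]}]'

```text
t: 14.72
eef_pos: [0.6038, -0.0204, 0.0541]
ee_rot: [-3.142, 0.0, -1.732]
force: [0.1, -0.1, -1.2]
width: 0.0236
gripper_force: 45.0
```

```bash
cat > st.py <<'E'
from h import *
s=get_state(); d=np.array([-.160,-.987,0]); n=np.array([-.987,.160,0]); tip=np.array([.6152,.0457,.0539])
e=s['eef_pos']-tip
print(s['t'],s['eef_pos'],'s',e@d,'lat',e@n,'dz',e[2],'yaw',np.degrees(s['ee_rot']),'Fax',s['force']@d,'Flat',s['force']@n,'Fz',s['force'][2],s['moment'],s['width'],s['gripper_force'])
E
python3 st.py
```

```text
14.7167 [ 0.60382935 -0.0203623   0.05407164] s 0.06702279677427281 lat 0.0006528604435745418 dz 0.0001716399544176711 yaw [-1.79994708e+02  2.43919991e-03 -9.92485564e+01] Fax 0.07518646538422552 Flat -0.07550339737465048 Fz -1.2074231677032483 [ 0.10605794 -0.06530677  0.00850748] 0.023592609583402358 44.99935448169708
```

>>> apply_moves --steps '[{"translation": [0.002, 0.005, 0], "rotation": [0, 0, 0]}, {"translation": [0.004, 0.012, 0], "rotation": [0, 0, 0]}, {"translation": [0.005, 0.02, 0], "rotation": [0, 0, 0]}, {"translation": [0.007, 0.028, 0], "rotation": [0, 0, 0]}, {"translation": [0.008, 0.036, 0], "rotation": [0, 0, 0]}, {"translation": [0.009, 0.044, 0], "rotation": [0, 0, 0]}, {"translation": [0.011, 0.052, 0], "rotation": [0, 0, 0]}, {"translation": [0.012, 0.06, 0], "rotation": [0, 0, 0]}, {"translation": [0.012, 0.06, 0], "rotation": [0, 0, 0]}, {"translation": [0.012, 0.06, 0], "rotation": [0, 0, 0]}]'

```text
t: 15.55
eef_pos: [0.6067, -0.0057, 0.0541]
ee_rot: [3.142, -0.0, -1.732]
force: [-0.4, 1.0, -1.9]
width: 0.0236
gripper_force: 45.0
```

```bash
python3 st.py
```

```text
15.55 [ 0.60669077 -0.00567285  0.05406661] s 0.05206648150193591 lat 0.0001789586774112203 dz 0.00016661330400076502 yaw [ 1.79999804e+02 -5.94865824e-04 -9.92538864e+01] Fax -0.9304673454269651 Flat 0.5814830892387038 Fz -1.9029476521066346 [ 0.08642795 -0.1065832  -0.01179416] 0.023613705621062714 44.99940812587738
```

>>> apply_moves --steps '[{"translation": [0, 0.003, 0], "rotation": [0, 0, 0]}, {"translation": [0.001, 0.006, 0], "rotation": [0, 0, 0]}, {"translation": [0.002, 0.01, 0], "rotation": [0, 0, 0]}, {"translation": [0.003, 0.014, 0], "rotation": [0, 0, 0]}, {"translation": [0.003, 0.018, 0], "rotation": [0, 0, 0]}, {"translation": [0.003, 0.02, 0], "rotation": [0, 0, 0]}, {"translation": [0.003, 0.02, 0], "rotation": [0, 0, 0]}, {"translation": [0.003, 0.02, 0], "rotation": [0, 0, 0]}, {"translation": [0.003, 0.02, 0], "rotation": [0, 0, 0]}, {"translation": [0.003, 0.02, 0], "rotation": [0, 0, 0]}]'

```text
t: 16.38
eef_pos: [0.6074, -0.0009, 0.0541]
ee_rot: [3.142, -0.0, -1.733]
force: [0.5, -0.2, 0.0]
width: 0.0235
gripper_force: 45.0
```

```bash
python3 st.py; python3 st.py
```

```text
16.3833 [ 0.60741977 -0.00091403  0.0540524 ] s 0.047252886146302124 lat 0.0002208438224087572 dz 0.00015240452834179574 yaw [ 1.79999110e+02 -9.54766785e-04 -9.92767933e+01] Fax 0.09345532451968547 Flat -0.4796538716143361 Fz 0.02559134002764618 [-0.28769731 -0.2205953  -0.02802813] 0.023543859439623904 45.0000125169754
16.3833 [ 0.60741977 -0.00091403  0.0540524 ] s 0.047252886146302124 lat 0.0002208438224087572 dz 0.00015240452834179574 yaw [ 1.79999110e+02 -9.54766785e-04 -9.92767933e+01] Fax 0.09345532451968547 Flat -0.4796538716143361 Fz 0.02559134002764618 [-0.28769731 -0.2205953  -0.02802813] 0.023543859439623904 45.0000125169754
```

>>> apply_moves --steps '[{"translation": [0, 0.002, 0], "rotation": [0, 0, 0]}, {"translation": [0.001, 0.004, 0], "rotation": [0, 0, 0]}, {"translation": [0.001, 0.006, 0], "rotation": [0, 0, 0]}, {"translation": [0.002, 0.008, 0], "rotation": [0, 0, 0]}, {"translation": [0.002, 0.01, 0], "rotation": [0, 0, 0]}, {"translation": [0.002, 0.012, 0], "rotation": [0, 0, 0]}, {"translation": [0.002, 0.012, 0], "rotation": [0, 0, 0]}, {"translation": [0.002, 0.012, 0], "rotation": [0, 0, 0]}, {"translation": [0.002, 0.012, 0], "rotation": [0, 0, 0]}, {"translation": [0.002, 0.012, 0], "rotation": [0, 0, 0]}]'

```text
t: 17.22
eef_pos: [0.6077, 0.0016, 0.054]
ee_rot: [3.141, -0.001, -1.733]
force: [0.2, -6.5, 0.1]
width: 0.0236
gripper_force: 45.0
```

```bash
python3 st.py
```

```text
17.2167 [0.60770315 0.0015959  0.05402855] s 0.04473023852009212 lat 0.00034273774522732605 dz 0.00012854894906789982 yaw [ 1.79975463e+02 -4.16479278e-02 -9.92800864e+01] Fax 6.358976198251111 Flat -1.2587182718596068 Fz 0.08037055225245787 [-1.95631518 -0.18478775 -0.09854659] 0.0236497670610086 45.00509440898895
```

>>> apply_moves --steps '[{"translation": [0, 0.002, 0], "rotation": [0, 0, 0]}, {"translation": [0.001, 0.004, 0], "rotation": [0, 0, 0]}, {"translation": [0.002, 0.006, 0], "rotation": [0, 0, 0]}, {"translation": [0.002, 0.008, 0], "rotation": [0, 0, 0]}, {"translation": [0.002, 0.008, 0], "rotation": [0, 0, 0]}, {"translation": [0.002, 0.008, 0], "rotation": [0, 0, 0]}, {"translation": [0.002, 0.008, 0], "rotation": [0, 0, 0]}, {"translation": [0.002, 0.008, 0], "rotation": [0, 0, 0]}, {"translation": [0.002, 0.008, 0], "rotation": [0, 0, 0]}, {"translation": [0.002, 0.008, 0], "rotation": [0, 0, 0]}]'

```text
t: 18.05
eef_pos: [0.6079, 0.003, 0.054]
ee_rot: [3.141, -0.001, -1.733]
force: [0.0, -8.5, 0.8]
width: 0.0237
gripper_force: 45.0
```

```bash
python3 st.py; python3 - <<'E'
from h import *
F=[];M=[]
for i in range(12):
    grab_frame('side'); s=get_state(); F.append(s['force']);M.append(s['moment'])
print(np.mean(F,0),np.std(F,0),np.mean(M,0)); 
E
python3 st.py
```

```text
18.05 [0.60789674 0.00298872 0.05402531] s 0.04332455767235067 lat 0.0003745149086605026 dz 0.000125307375080555 yaw [ 1.79945005e+02 -8.57509581e-02 -9.92901501e+01] Fax 8.344721821591676 Flat -1.3592268871579447 Fz 0.7618833369195189 [-2.98347742 -0.12739936 -0.13498745] 0.02373520596283122 45.00624418258667
[ 0.08212471 -8.65412618  0.27274536] [0.4531451  0.26549629 0.3796762 ] [-2.98368985 -0.11213704 -0.11985164]
18.65 [0.60793891 0.0029979  0.05404389] s 0.043308750240385156 lat 0.0003343613891069485 dz 0.00014389169932436247 yaw [ 1.79947107e+02 -8.34656605e-02 -9.92927574e+01] Fax 8.43946435352603 Flat -1.92839926303016 Fz 0.1659234612862161 [-3.00360302 -0.13752036 -0.11578386] 0.024170049809290307 45.006088614463806
```

>>> apply_moves --steps '[{"translation": [0.001, 0.001, 0], "rotation": [0, 0, 0]}, {"translation": [0.002, 0.002, 0], "rotation": [0, 0, 0]}, {"translation": [0.003, 0.003, 0], "rotation": [0, 0, 0]}, {"translation": [0.003, 0.004, 0], "rotation": [0, 0, 0]}, {"translation": [0.003, 0.004, 0], "rotation": [0, 0, 0]}, {"translation": [0.003, 0.004, 0], "rotation": [0, 0, 0]}, {"translation": [0.003, 0.004, 0], "rotation": [0, 0, 0]}, {"translation": [0.003, 0.004, 0], "rotation": [0, 0, 0]}, {"translation": [0.003, 0.004, 0], "rotation": [0, 0, 0]}, {"translation": [0.003, 0.004, 0], "rotation": [0, 0, 0]}]'

```text
t: 19.48
eef_pos: [0.6081, 0.0037, 0.0539]
ee_rot: [3.14, -0.002, -1.733]
force: [-1.6, -9.7, 1.3]
width: 0.0238
gripper_force: 45.0
```

```bash
python3 - <<'E'
from h import *
F=[];M=[]
for i in range(12):
    c=grab_frame('side' if i%2 else 'scene'); s=get_state(); F.append(s['force']);M.append(s['moment'])
    if i%2: sd=c
    else: sc=c
f=np.mean(F,0);print(f,np.mean(M,0),'ax',f@[-.16,-.987,0],'lat',f@[-.987,.16,0])
cv2.imwrite('pics/v6.png',np.hstack([crop(sd,240,140,306,240,6),crop(sc,240,145,305,245,6)]))
E
python3 st.py
```

```text
[-1.12093867 -9.93272716  1.27552315] [-3.34293904  0.33388371 -0.04831458] ax 9.982951891920836 lat -0.4828698792318381
20.0833 [0.6081322  0.00364606 0.05393957] s 0.04263808178955569 lat 0.00024728605041025105 dz 3.957363257574287e-05 yaw [ 1.79893533e+02 -1.20175851e-01 -9.92904202e+01] Fax 10.573078676491715 Flat -0.8296832255003379 Fz 2.0178156110267587 [-3.35755075  0.32657389 -0.0380077 ] 0.023592036969839927 45.00109791755676
```

View pics/v6.png

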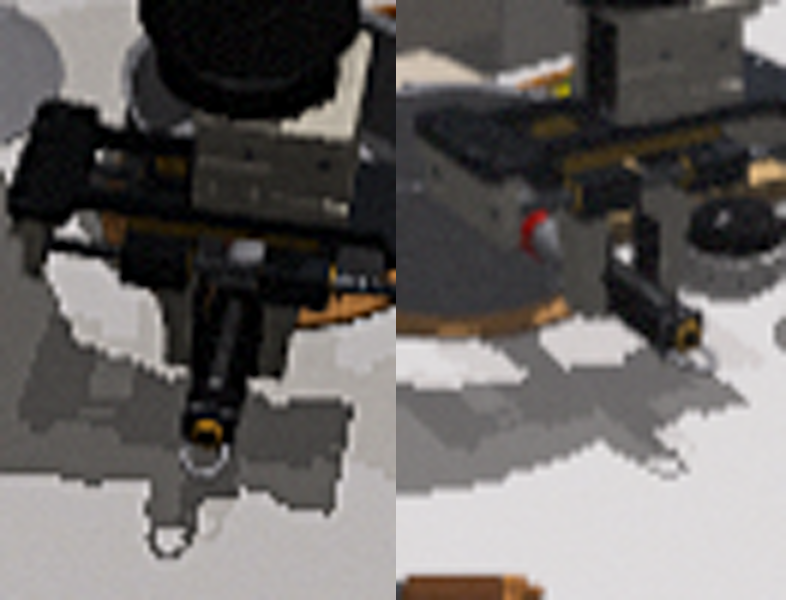

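The ferrule sits against the red seal at (535,235). The axial push averages 10.0 N, which matches about 5 mm of squeeze.

```bash
python3 -c "from station import *; print(job_done())"
```

```text
the job is handed in; nothing more can be done
None
```

The new handle is on the tang, right side up, gripped at 45 N and pressed against the seal at about 10 N (roughly 5 mm of squeeze), ready for the screw; I handed the job in like that at about 20 s.

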